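# Load the hand-test contactor and hold its lever at working stroke

## Robot

A 6-joint arm with a two-finger parallel gripper is mounted at the origin on the work surface. World frame = base frame: x ahead of the robot, y to its left, z up, the work surface at z = 0. Lengths are in m, angles in rad, forces in N, time in s.
With the tool pointing down it reaches from about 0.3 to 0.875 m from the base axis. Payload 6.4 kg.
Tool frame: the origin (TCP) lies midway between the tips of the shut fingers; the grasp point (between the pads) lies 19 mm behind it; z points along the fingers, y is the direction in which the jaws open and shut (so a half turn about z gives the same grasp; the last joint's range is limited). The gripper opens to 85 mm and grips with 20 to 120 N. Pads are 22 mm wide; open, the fingers measure 114 mm over their backs; the gripper's body (76 mm by 85 mm) begins 54 mm behind the grasp point. The pads swing forward as they close: fully open they stand 13 mm farther back than shut.
Start: joints at [0.968, 0.181, 1.607, -0, 1.354, -0.206], TCP at [0.222, 0.53, 0.231] pointing down, gripper open.
Joint ranges: [-2.99, 2.99], [-0.89, 2.07], [0.3, 2.58], [-1.14, 4.28], [0, 2.63], [-3.12, 3.12]. Speed limits (rad/s): [2.57, 2.57, 3.01, 3.14, 3.14, 3.14].

## Interface

Orientations are given as a unit quaternion [w, x, y, z].
In Python, from bench import get_obs, camera, hand_in gives the robot as it stands.
- The arm moves only by the tool drive_tool, never from a script. Its argument "deltas" is a list of rows, each a list of 2 entries, a list of its own where there are three numbers: the shift along the world's x, y, z in m, then the turn about the world's z in rad. A call has 1 to 10 rows; each row shifts and turns the pose as measured when the row begins; what a row does not reach is not made up. A row lasts 1/10 s, in which the tool goes at most 50 mm and 8.59 degrees, less where a joint would pass 70% of its speed; a pose out of reach is approached as far as the arm can. A call is refused whole if a number of a shift passes 0.05 or a number of a turn 0.15, either way. A call with a gripper value outside its range is refused whole. "gripper" is the opening, from 0 (shut) to 1 (fully open), set as the call begins (left out, the last holds). The fingers move at their own pace and stop on an object; the grip force is fixed at half the most. Time passes only in rows, so rows that do not move let the fingers close. It gives the time, the measured TCP pose, the force and the opening at its end, in the units of the state.
- get_obs(): the state, without advancing time (a new reading comes with each control period).
- camera(name): name is "side" or "top"; returns a dict with "frame" (480x640x3 uint8, red, green, blue), "fx", "fy", "cx", "cy" (pixels), "k1" (the pictures are not rectified: a ray, as slopes to the right and down, at radius r is drawn at 1 + k1 r^2 times it, then the intrinsics apply), "eye" and "attitude" of the camera in the world. Camera axes: x right, y down, z forward; pixel columns grow to the right and rows downward; lengths in m; the calibration is good to about 2 mm. A picture is of the moment at which its call begins. There is no depth.
- hand_in(): hands the job in, once; it reports no verdict.
The state is a dict: "time_s": time; "q": joint angles; "dq": joint speeds; "joint_efforts": joint torques, N m; "eef_pos": TCP position; "eef_rot": TCP orientation; "wrist_force": force on the tool from outside, world axes, zero at the start; "torque": the same for the moment, N m; "opening": opening from 0.0 (shut) to 1.0 (fully open).
Only numpy, scipy, OpenCV 4.12 (cv2) and the standard library are available. Lean on these libraries where they do the work, as an engineer would, in place of code of your own. Each camera call takes 0.05 s, during which the arm holds its last target.

## Task

On this chip-test bench, pick up the module carrier by its upright black handle and slide it, module end first, into the flared side of the hand-test contactor until it is fully home against the back stop, leaving the lever up meanwhile. Then let go of the carrier and press the contactor's spring-return lever two thirds of the way down, without ever bottoming it, so that the spring probes press on the module. Finish while holding the lever steady there (it springs back if let go), and leave the chip tray, the hand knob and the jar alone.

Things in the scene. Friction and masses are not known exactly. Their poses are not given: they have to be found in the camera images.
- fixture: the hand-test contactor, fixed: aluminium base plate 150 x 130 mm (top 20 mm up, y -73 to +57 mm in this frame), a guide channel along its y, 12 mm steel columns at x = +-50 mm, a beige bridge 124 x 44 mm (top 122 mm up) across the channel, under it a head with spring probes, over it the lever. Origin on the bench below the head's middle; the handgrip is on the -x side; the carrier enters from -y
- mouth (a point): middle of the channel's flared mouth, at floor height (20 mm above the bench), 57 mm to -y of the contactor's middle; axes as the contactor's. The plate goes on 16 mm to -y as a ledge level with the floor. From 17 mm to +y the channel is 62.5 mm wide and 80 mm long, rails 15 mm high; the flares start 74 mm apart. Lips overhang the carrier's edges by 4 mm, 11 mm above the floor, lead-ins upturned
- seat (a point): where module lies when the carrier is fully home against the back stop: the contactor's middle, 30 mm above the bench; axes as the contactor's
- carrier_handle (a point): centre of the loose carrier's upright black handle: 14 mm wide (x), 36 mm long (y), 38 mm high, this point 27 mm above the carrier's underside. The carrier is an aluminium plate 60 mm wide (x), 140 mm long (y), 8 mm thick, 0.15 to 0.3 kg; its front edge is 120 mm to +y of this point, its rear 20 mm to -y. When home, its axes agree with the contactor's and this point is 80 mm to -y of its middle
- module (a point): centre of the top of the green circuit module (44 x 62 mm, a field of brass pads) on the carrier, 10 mm above the carrier's underside, 80 mm along +y from the handle's centre; axes are the carrier's
- carrier: the carrier plate with handle and module; origin at the centre of its underside (60 x 140 mm), axes as above
- grip_top (a point): top of the lever's round black handgrip (26 mm thick, 78 mm long along the lever) at mid-length, 150 mm from the pivot. With the lever up it is 183 mm above the bench at the contactor's x = -96 mm, y = 0; it comes down 45 mm over the full stroke (30 mm for two thirds), moving under 5 mm in x. The pivot is a level pin along the contactor's y at x = +50 mm, 148 mm up, in cheeks reaching 162 mm up
- lever (a joint): lever angle (rad): 0 = up at rest, 0.30 = bottomed on its stop, 0.20 = two thirds; grows as the handgrip is pressed down. A spring returns it: at the handgrip's middle about 4 N starts it, 11 N holds it at two thirds with a module under the probes, 15 N bottoms it. The head comes down 50 mm per rad; the probes touch a seated module from 0.07 on
- probes: the bundle of 20 brass spring probes (32 x 26 mm in all) under the head; origin: middle of their tips, 33.5 mm above the bench with the lever up
- chip_tray: bystander: flat black 100 x 100 x 11 mm tray of small grey chips, loose; origin at the centre of its underside
- clamp_knob: bystander: black hand knob 48 mm across, 53 mm high, standing loose; origin at the centre of its underside
- jar: bystander: amber glass jar, 52 mm across, 70 mm high, white cap, loose; origin at the centre of its underside
Mind the look-alikes: they are no part of the job. Of the things that look like the carrier, take the one that is farthest from the robot's base at the start. There is more than one size of the fixture; the job needs the larger.

How it is judged:
By the outcome, as a careful person would: the job done as asked, in the order asked, and still so for the second after the job is handed in, while the arm keeps its last pose, push and grip.
It also fails if it takes over 58 s, if anything falls off the work surface, if the arm or the gripper's body presses on something with over 40 N, if the wrist force passes 120 N, or if a joint passes its speed limit or range.

## Working session

There is one attempt and no reset: what is moved stays moved. The work goes in short steps, Python scripts to look and compute and a tool call to move; the robot and the scene stay as the last step left them, time stands still between calls to the robot, and variables do not carry over. Pictures are saved under pics/ and viewed, and the job is handed in when it is done.

Besides the shell and the picture viewer there is one more tool, called after "Emit:" in YAML: its name, and indented under it one key for each argument. drive_tool: Moves the arm, as the interface text tells. Its arguments: {"type":"object","properties":{"deltas":{"type":"array","items":{"type":"array"}},"gripper":{"type":"number"}},"required":["deltas"]}

```bash
mkdir -p pics; cat > h.py <<'E'
import numpy as np,cv2,pickle
from bench import get_obs,camera
def snap(n,f):
    c=camera(n); pickle.dump(c,open(f'{f}.pkl','wb')); cv2.imwrite(f'pics/{f}.png',cv2.cvtColor(c['frame'],cv2.COLOR_RGB2BGR)); return c
E
python3 - <<'E'
from h import *
for n in('top','side'):
    c=snap(n,n+'0'); print(n,{k:v for k,v in c.items() if k!='frame'})
o=get_obs(); print(o)
E
```

```text
top {'fx': 472.40400475578764, 'fy': 472.40400475578764, 'cx': 324.3827391119736, 'cy': 240.6124529680682, 'k1': -0.02028028674263128, 'eye': array([0.24269098, 0.02644819, 1.32052369]), 'attitude': array([-0.07067155,  0.71200452, -0.69520017,  0.06893349])}
side {'fx': 592.6561821125432, 'fy': 592.6561821125432, 'cx': 321.57080247438194, 'cy': 235.1152680080156, 'k1': -0.04043102388672074, 'eye': array([0.12910219, 1.06672182, 1.11285715]), 'attitude': array([ 0.06785235, -0.16478416,  0.90234053, -0.39245867])}
{'time_s': 0.1, 'q': array([ 9.67687895e-01,  1.81518548e-01,  1.60791509e+00, -2.57879574e-05,
        1.35382024e+00, -2.06290641e-01]), 'dq': array([-5.27581009e-04, -2.76851365e-03, -2.98748394e-03, -8.70272306e-04,
       -4.45801949e-04, -5.93051798e-05]), 'joint_efforts': array([-2.35976086e-04, -4.45875764e+01, -3.52235878e+01, -2.06796694e-04,
        4.12366062e-03, -2.25032358e-05]), 'eef_pos': array([0.22191885, 0.52989481, 0.2304417 ]), 'eef_rot': array([-3.15474774e-04,  1.97106892e-01,  9.80381652e-01, -7.68472371e-04]), 'wrist_force': array([0.05251399, 0.02319455, 0.32479354]), 'torque': array([-0.01009545,  0.03819665, -0.00889063]), 'opening': 0.9983363169965829}
```

View pics/top0.png

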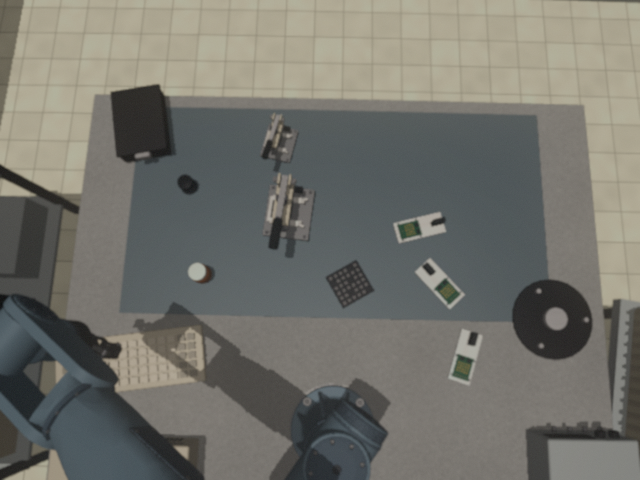

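View pics/side0.png

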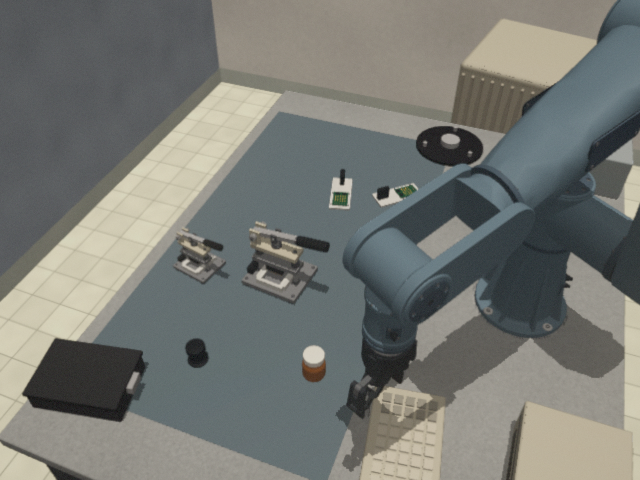

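```bash
cat >> h.py <<'E'
from scipy.spatial.transform import Rotation as R
def cam(f): return pickle.load(open(f'{f}.pkl','rb'))
def rot(c): a=c['attitude']; return R.from_quat([a[1],a[2],a[3],a[0]]).as_matrix()
def ray(c,u,v):
    d=np.array([(u-c['cx'])/c['fx'],(v-c['cy'])/c['fy']]); s=d.copy()
    for _ in range(20): s=d/(1+c['k1']*(s@s))
    return rot(c)@np.array([s[0],s[1],1])
def px(c,u,v,z):
    d=ray(c,u,v); return c['eye']+d*(z-c['eye'][2])/d[2]
def proj(c,p):
    q=rot(c).T@(np.asarray(p)-c['eye']); s=q[:2]/q[2]; s=s*(1+c['k1']*(s@s)); return s*[c['fx'],c['fy']]+[c['cx'],c['cy']]
def tri(c1,p1,c2,p2):
    d1,d2=ray(c1,*p1),ray(c2,*p2); A=np.stack([d1,-d2],1); t=np.linalg.lstsq(A,c2['eye']-c1['eye'],rcond=None)[0]
    a,b=c1['eye']+t[0]*d1,c2['eye']+t[1]*d2; return (a+b)/2,np.linalg.norm(a-b)
def crop(f,x,y,w,h,k,out):
    im=cv2.imread(f'pics/{f}.png')[y:y+h,x:x+w]; cv2.imwrite(f'pics/{out}.png',cv2.resize(im,None,fx=k,fy=k,interpolation=cv2.INTER_CUBIC))
E
python3 - <<'E'
from h import *
c=cam('top0')
for p in [(420,228),(440,283),(466,357),(290,215),(280,140)]: print(p,px(c,*p,0.01), np.hypot(*px(c,*p,0.01)[:2]))
crop('top0',380,190,100,75,8,'c1'); crop('top0',245,160,80,100,6,'c2')
crop('side0',310,160,120,60,6,'c3'); crop('side0',230,210,110,100,7,'c4')
E
```

```text
(420, 228) [ 0.54833364 -0.23840684  0.01      ] 0.597919392018528
(440, 283) [ 0.39262954 -0.29169788  0.01      ] 0.48912739477357364
(466, 357) [ 0.19348591 -0.35764423  0.01      ] 0.4066278264090291
(290, 215) [0.57758817 0.13297533 0.01      ] 0.5926976746180347
(280, 140) [0.80562321 0.17139182 0.01      ] 0.8236527816756765
```

View pics/c1.png

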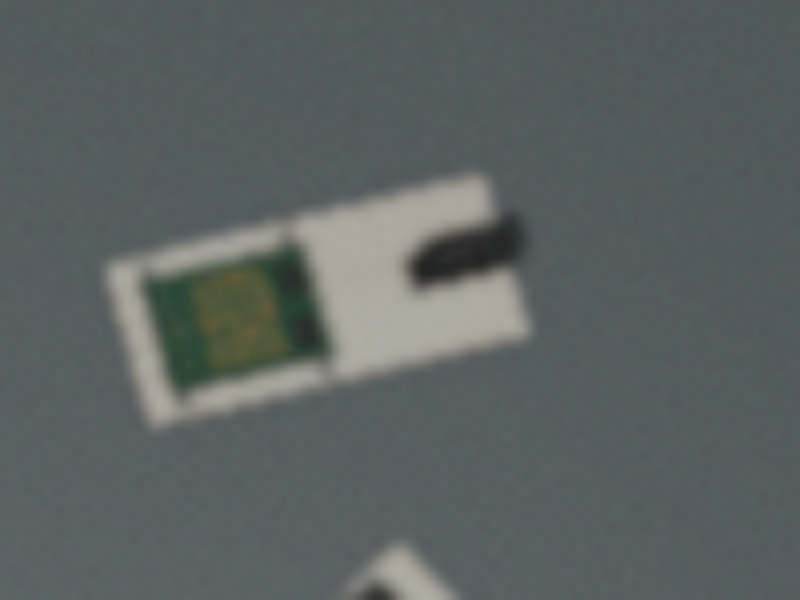

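View pics/c2.png

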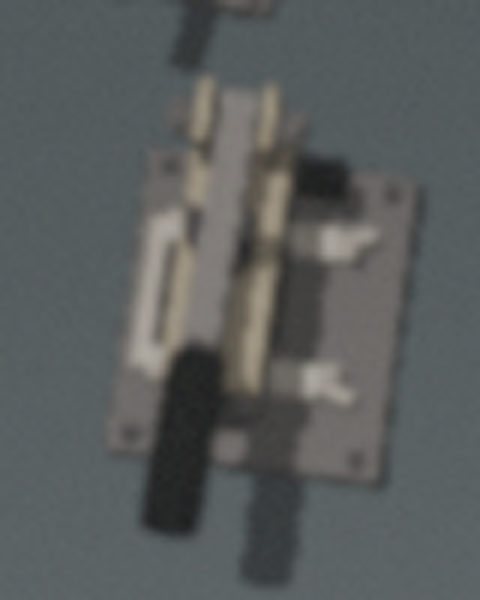

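View pics/c3.png

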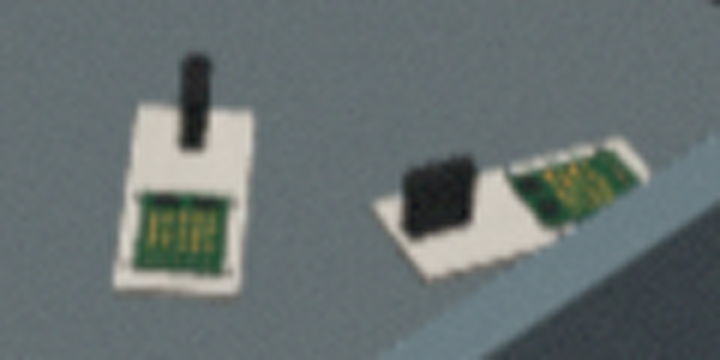

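View pics/c4.png

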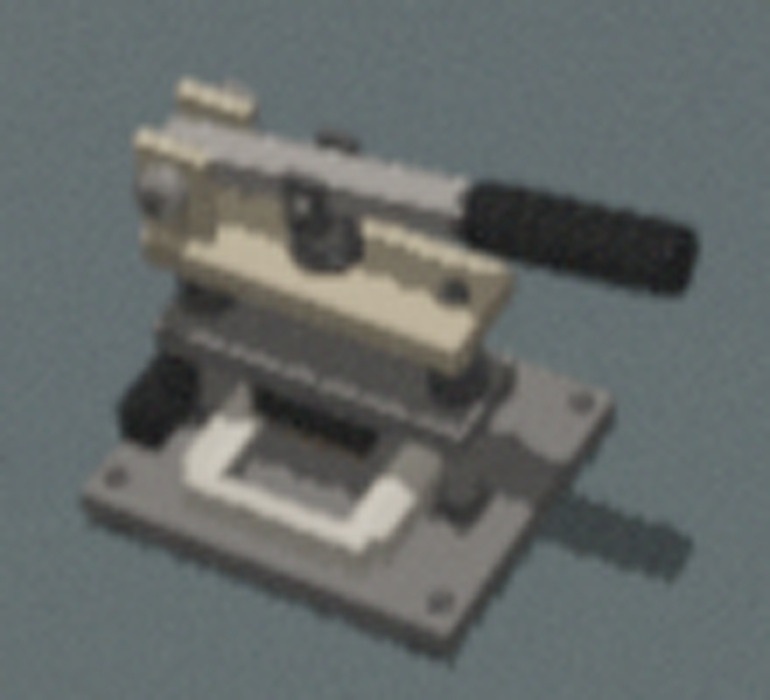

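```bash
cat > fit.py <<'E'
from h import *
from scipy.optimize import least_squares
def fit(pts, x0):
    # pts: list of (cam,u,v,[local xyz])
    def f(p):
        a=p[2]; M=np.array([[np.cos(a),-np.sin(a)],[np.sin(a),np.cos(a)]])
        return np.concatenate([proj(c,np.r_[M@l[:2]+p[:2],l[2]])-[u,v] for c,u,v,l in [(c,u,v,np.array(l)) for c,u,v,l in pts]])
    r=least_squares(f,x0); return r.x,r.fun.reshape(-1,2)
E
python3 - <<'E'
from fit import *
t,s=cam('top0'),cam('side0')
T1=lambda p:(380+(p[0]+.5)/8-.5,190+(p[1]+.5)/8-.5)
T2=lambda p:(245+(p[0]+.5)/6-.5,160+(p[1]+.5)/6-.5)
S3=lambda p:(310+(p[0]+.5)/6-.5,160+(p[1]+.5)/6-.5)
S4=lambda p:(230+(p[0]+.5)/7-.5,210+(p[1]+.5)/7-.5)
k=[((30,70,.008),(108,262),(113,288)),((30,-70,.008),(485,173),(137,105)),((-30,-70,.008),(532,335),(252,112)),((-30,70,.008),(152,430),(240,293))]
L=lambda l:[l[0]/1e3,l[1]/1e3,l[2]]
A=[(t,*T1(a),L(l)) for l,a,b in k]; B=[(s,*S3(b),L(l)) for l,a,b in k]
for n,P in(('top',A),('side',B),('both',A+B)):
    x,r=fit(P,[.55,-.24,.2]); print('carrier',n,x,np.degrees(x[2]),r.round(1).tolist())
x,r=fit(A+B,[.55,-.24,.2]); a=x[2]; print('handle',x[:2]+np.array([[np.cos(a),-np.sin(a)],[np.sin(a),np.cos(a)]])@[0,-.05])
A=[(t,*T2(a),L(l)) for l,a in [((-75,-73,.02),(382,488)),((75,-73,.02),(425,180)),((75,57,.02),(153,150)),((-75,57,.02),(107,452))]]
B=[(s,*S4(a),L(l)) for l,a in [((75,57,.02),(85,490)),((-75,57,.02),(450,640)),((-75,-73,.02),(612,397))]]
for n,P in(('top',A),('side',B),('both',A+B)):
    x,r=fit(P,[.55,.14,0]); print('fix',n,x,np.degrees(x[2]),r.round(1).tolist())
E
```

```text
carrier top [ 0.55167193 -0.23751228  0.26326183] 15.0837918844435 [[0.0, 0.4], [-0.1, 0.3], [-0.0, -0.1], [0.1, -0.6]]
carrier side [ 0.54906445 -0.23670422  0.27332357] 15.660287112233123 [[0.2, -0.5], [-0.3, 0.4], [0.2, 0.3], [-0.1, -0.1]]
carrier both [ 0.55047365 -0.23740678  0.26824787] 15.369471064163836 [[-0.0, 0.9], [-0.2, 0.6], [-0.0, 0.2], [0.2, -0.0], [-0.3, -0.8], [-0.5, 0.1], [-0.1, 0.1], [-0.6, -0.3]]
handle [ 0.56372577 -0.28561862]
fix top [ 0.58392831  0.14314129 -0.10117564] -5.7969371079519245 [[-0.0, -0.2], [-0.3, 0.3], [0.2, -0.1], [0.1, 0.1]]
fix side [ 0.5822487   0.14560697 -0.10460818] -5.993607135043517 [[-0.8, 0.4], [-0.1, -0.3], [1.0, -0.2]]
fix both [ 0.58329588  0.14398583 -0.10261873] -5.879619855337546 [[-0.4, 0.0], [-0.6, 0.5], [-0.0, 0.0], [-0.3, 0.3], [-0.9, -0.1], [-0.2, -0.9], [0.8, -0.8]]
```

Emit:
drive_tool:
  deltas:
    - [[0.0155, -0.037, 0], -0.042]
    - [[0.0155, -0.037, 0], -0.042]
    - [[0.0155, -0.037, 0], -0.042]
    - [[0.0155, -0.037, 0], -0.042]
    - [[0.0155, -0.037, 0], -0.042]
    - [[0.0155, -0.037, 0], -0.042]
    - [[0.0155, -0.037, 0], -0.042]
    - [[0.0155, -0.037, 0], -0.042]
    - [[0.0155, -0.037, 0], -0.042]
    - [[0.0155, -0.037, 0], -0.042]
  gripper: 1

```text
time_s: 1.1
eef_pos: [0.3754, 0.1486, 0.2264]
eef_rot: [-0.002, 0.4, 0.917, -0.002]
wrist_force: [1.5, 0.1, -0.4]
opening: 0.997
```

Emit:
drive_tool:
  deltas:
    - [[0.016, -0.037, 0], -0.042]
    - [[0.016, -0.037, 0], -0.042]
    - [[0.016, -0.037, 0], -0.042]
    - [[0.016, -0.037, 0], -0.042]
    - [[0.016, -0.037, 0], -0.042]
    - [[0.016, -0.037, 0], -0.042]
    - [[0.016, -0.037, 0], -0.042]
    - [[0.016, -0.037, 0], -0.042]
    - [[0.016, -0.037, 0], -0.042]
    - [[0.016, -0.037, 0], -0.042]

```text
time_s: 2.1
eef_pos: [0.5368, -0.2379, 0.2236]
eef_rot: [-0.004, 0.591, 0.807, -0.001]
wrist_force: [0.1, 0.0, -0.1]
opening: 0.997
```

```bash
cat >> h.py <<'E'
def st(tx=None,ty=None,yaw=None):
    o=get_obs(); w,x,y,z=o['eef_rot']; M=R.from_quat([x,y,z,w]).as_matrix(); a=np.arctan2(M[1,1],M[0,1])
    print('t',round(o['time_s'],2),'pos',o['eef_pos'].round(4),'yaw_y',round(a,4),'tilt',M[:,2].round(3),'F',o['wrist_force'].round(1),'op',round(o['opening'],3),'q',o['q'].round(2))
    if tx is not None:
        d=(yaw-a+np.pi/2)%np.pi-np.pi/2; print('need',(np.array([tx,ty])-o['eef_pos'][:2]).round(4),'turn',round(d,4))
    return o
E
python3 -c "
from h import *
st(.5638,-.2856,.2665)"
```

```text
t 2.1 pos [ 0.5368 -0.2379  0.2236] yaw_y 0.3067 tilt [-0.008  0.004 -1.   ] F [ 0.1  0.  -0.1] op 0.997 q [-0.62  0.22  1.58 -0.    1.35 -0.92]
need [ 0.027  -0.0477] turn -0.0402
```

Emit:
drive_tool:
  deltas:
    - [[0.009, -0.016, 0], -0.013]
    - [[0.009, -0.016, 0], -0.013]
    - [[0.009, -0.016, 0], -0.014]
    - [[0, 0, -0.03], 0]
    - [[0, 0, -0.04], 0]
    - [[0, 0, -0.04], 0]
    - [[0, 0, -0.02], 0]
    - [[0, 0, 0], 0]

```text
time_s: 2.9
eef_pos: [0.5637, -0.2944, 0.0856]
eef_rot: [-0.005, 0.611, 0.792, -0.001]
wrist_force: [-1.1, 0.1, -0.3]
opening: 1.001
```

```bash
python3 -c "
from h import *
st(.5638,-.2856,.2665); snap('top','t1'); snap('side','s1')
crop('t1',360,170,130,100,6,'t1c'); crop('s1',290,100,130,130,5,'s1c')"
```

```text
t 2.9 pos [ 0.5637 -0.2944  0.0856] yaw_y 0.2561 tilt [-0.01   0.005 -1.   ] F [-1.1  0.1 -0.3] op 1.001 q [-0.67  0.48  1.54 -0.    1.14 -0.92]
need [0.0001 0.0088] turn 0.0104
```

View pics/s1c.png

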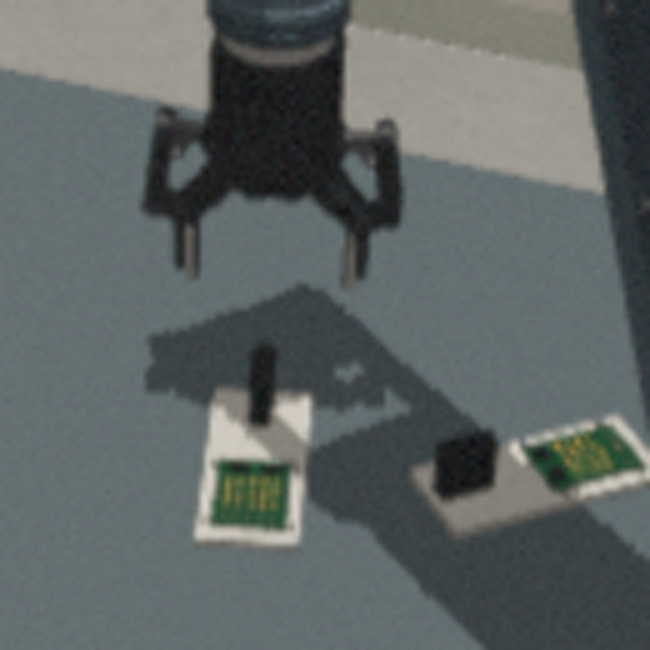

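View pics/t1.png

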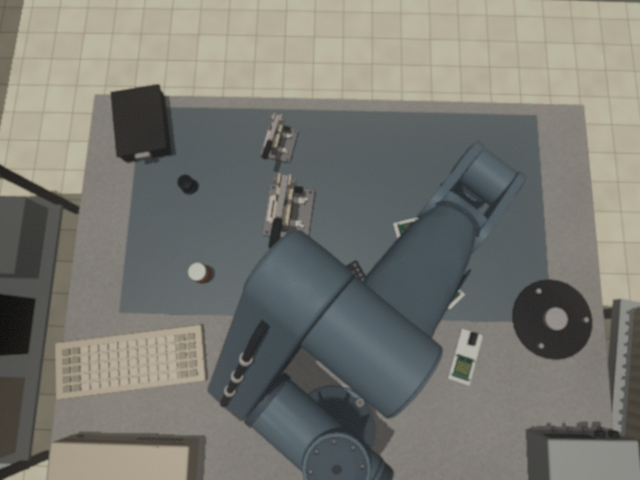

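The side view shows the open fingers at about crop (187,270) and (350,280), on either side of the handle of the farthest carrier at (262,385). I'll descend and close.

Emit:
drive_tool:
  deltas:
    - [[0, 0.005, -0.02], 0.006]
    - [[0, 0.004, -0.02], 0.004]
    - [[0, 0, -0.015], 0]
    - [[0, 0, -0.008], 0]
    - [[0, 0, -0.004], 0]
    - [[0, 0, 0], 0]

```text
time_s: 3.6
eef_pos: [0.5721, -0.2915, 0.031]
eef_rot: [0.006, 0.607, 0.795, -0.001]
wrist_force: [1.0, 0.1, 0.6]
opening: 0.999
```

```bash
python3 -c "
from h import *
st(.5638,-.2856,.2665)"
```

```text
t 3.6 pos [ 0.5721 -0.2915  0.031 ] yaw_y 0.2667 tilt [ 0.008 -0.01  -1.   ] F [1.  0.1 0.6] op 0.999 q [-0.65  0.55  1.56 -0.    1.02 -0.92]
need [-0.0083  0.0059] turn -0.0002
```

Emit:
drive_tool:
  deltas:
    - [[-0.004, 0.003, -0.006], 0]
    - [[-0.004, 0.003, -0.006], 0]
    - [[0, 0, -0.004], 0]
    - [[0, 0, 0], 0]

```text
time_s: 4.0
eef_pos: [0.5644, -0.286, 0.0158]
eef_rot: [0.008, 0.607, 0.795, -0.001]
wrist_force: [0.8, 0.0, -0.1]
opening: 0.999
```

```bash
python3 -c "
from h import *
st(.5638,-.2856,.2665)"
```

```text
t 4.0 pos [ 0.5644 -0.286   0.0158] yaw_y 0.2664 tilt [ 0.011 -0.012 -1.   ] F [ 0.8  0.  -0.1] op 0.999 q [-0.65  0.56  1.59 -0.    0.98 -0.92]
need [-0.0006  0.0004] turn 0.0001
```

Emit:
drive_tool:
  deltas:
    - [[0, 0, 0], 0]
    - [[0, 0, 0], 0]
    - [[0, 0, 0], 0]
    - [[0, 0, 0], 0]
    - [[0, 0, 0], 0]
    - [[0, 0, 0], 0]
    - [[0, 0, 0], 0]
    - [[0, 0, 0], 0]
  gripper: 0

```text
time_s: 4.8
eef_pos: [0.5651, -0.2866, 0.0166]
eef_rot: [0.009, 0.607, 0.795, -0.001]
wrist_force: [1.1, -0.0, -0.2]
opening: 0.148
```

```bash
python3 -c "
from h import *
st(.5638,-.2856,.2665)"
```

```text
t 4.8 pos [ 0.5651 -0.2866  0.0166] yaw_y 0.2665 tilt [ 0.012 -0.013 -1.   ] F [ 1.1 -0.  -0.2] op 0.148 q [-0.66  0.56  1.59 -0.    0.98 -0.92]
need [-0.0013  0.001 ] turn 0.0
```

Emit:
drive_tool:
  deltas:
    - [[0, 0, 0.01], 0]
    - [[0, 0, 0.015], 0]
    - [[0, 0, 0.015], 0]
    - [[0, 0, 0.015], 0]
    - [[0, 0, 0.01], 0]
    - [[0, 0, 0], 0]

```text
time_s: 5.4
eef_pos: [0.5648, -0.2864, 0.088]
eef_rot: [0.009, 0.607, 0.795, -0.001]
wrist_force: [-0.1, -0.3, -2.6]
opening: 0.151
```

```bash
python3 -c "
from h import *
st(.5617,-.0704,-.1015)
snap('side','s2');crop('s2',270,100,150,120,5,'s2c')"
```

```text
t 5.4 pos [ 0.5648 -0.2864  0.088 ] yaw_y 0.2666 tilt [ 0.012 -0.013 -1.   ] F [-0.1 -0.3 -2.6] op 0.151 q [-0.65  0.45  1.57 -0.    1.1  -0.92]
need [-0.0031  0.216 ] turn -0.3681
```

View pics/s2c.png

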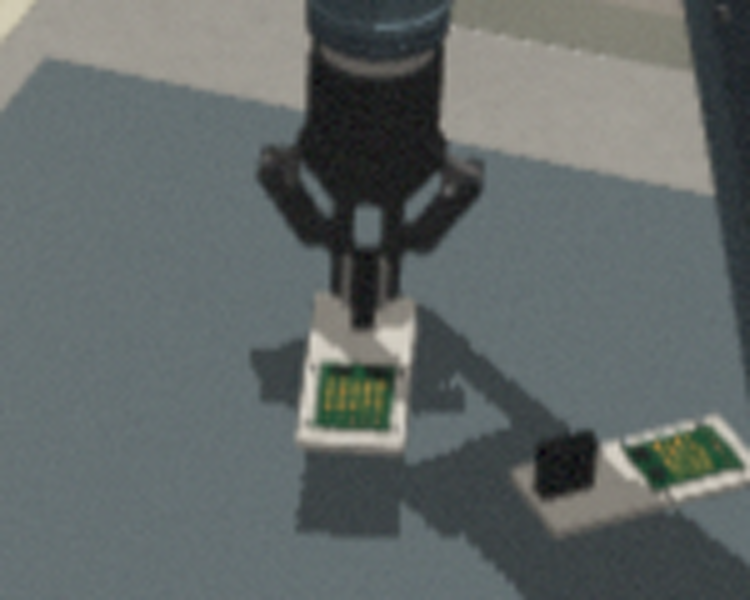

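The carrier is lifted and held level, with its module end toward the contactor. Next I'll take it to the front of the mouth.

Emit:
drive_tool:
  deltas:
    - [[0, 0.015, 0], -0.03]
    - [[0, 0.025, 0], -0.037]
    - [[0, 0.025, 0], -0.037]
    - [[0, 0.025, 0], -0.037]
    - [[0, 0.025, 0], -0.037]
    - [[0, 0.025, 0], -0.037]
    - [[0, 0.025, 0], -0.037]
    - [[0, 0.02, 0], -0.037]
    - [[0, 0.015, 0], -0.037]
    - [[0, 0.008, 0], -0.03]

```text
time_s: 6.45
eef_pos: [0.5588, -0.0706, 0.0816]
eef_rot: [0.004, 0.744, 0.668, -0.005]
wrist_force: [0.4, 0.8, -2.9]
opening: 0.156
```

```bash
python3 -c "
from h import *
st(.5617,-.0704,-.1015)"
```

```text
t 6.45 pos [ 0.5588 -0.0706  0.0816] yaw_y -0.1074 tilt [-0.003 -0.012 -1.   ] F [ 0.4  0.8 -2.9] op 0.156 q [-0.33  0.34  1.75 -0.01  1.06 -0.22]
need [0.0029 0.0002] turn 0.0059
```

Emit:
drive_tool:
  deltas:
    - [[0.0015, 0, -0.015], 0.004]
    - [[0.0015, 0, -0.015], 0.002]
    - [[0, 0, -0.009], 0]
    - [[0, 0, -0.003], 0]
    - [[0, 0, 0], 0]

```text
time_s: 6.95
eef_pos: [0.5595, -0.0703, 0.0327]
eef_rot: [0.001, 0.741, 0.671, -0.006]
wrist_force: [0.0, 0.3, -3.2]
opening: 0.154
```

```bash
python3 -c "
from h import *
st(.5617,-.0704,-.1015)
snap('top','t3'); snap('side','s3')
crop('t3',240,160,170,120,4.7,'t3c'); crop('s3',220,160,150,130,5,'s3c')"
```

```text
t 6.95 pos [ 0.5595 -0.0703  0.0327] yaw_y -0.0986 tilt [-0.008 -0.011 -1.   ] F [ 0.   0.3 -3.2] op 0.154 q [-0.33  0.42  1.75 -0.02  0.97 -0.22]
need [ 0.0022 -0.0001] turn -0.0029
```

View pics/t3c.png

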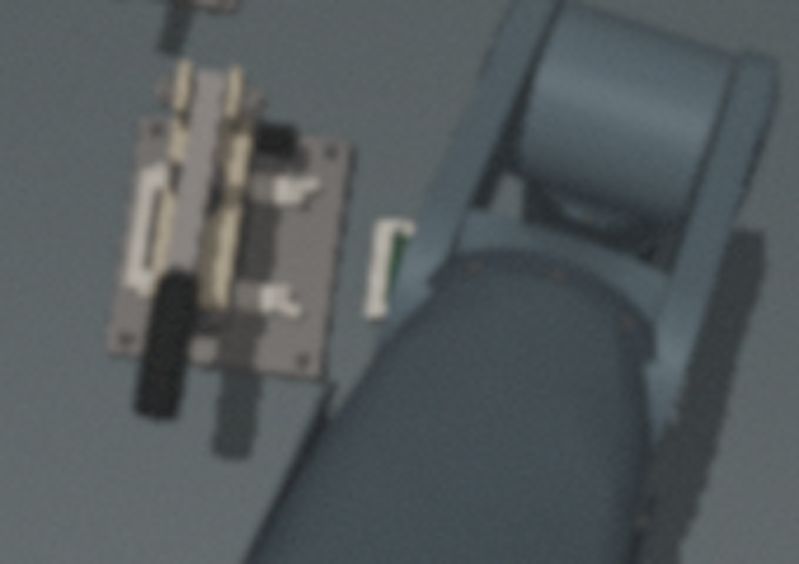

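View pics/s3c.png

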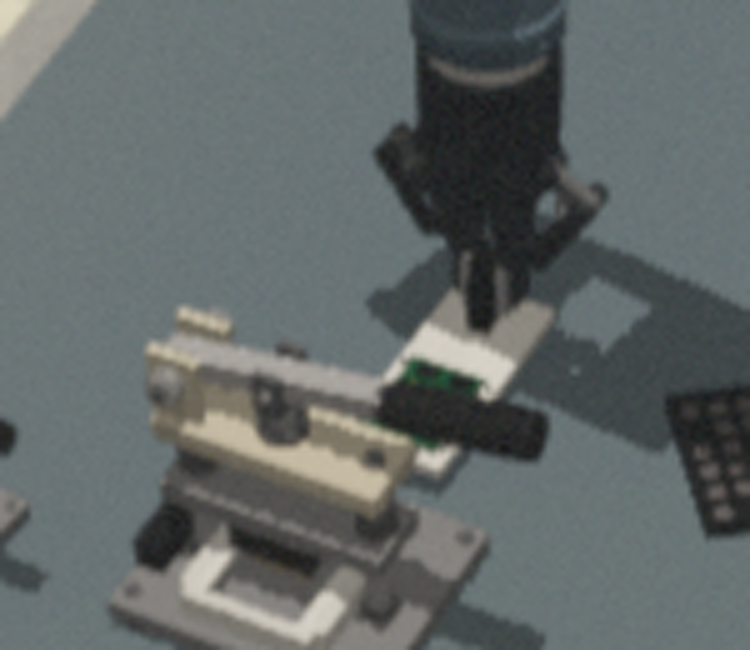

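```bash
python3 - <<'E'
from h import *
t=cam('t3');s=cam('s3')
im=cv2.imread('pics/t3.png');im2=cv2.imread('pics/s3.png')
def W(o,a,p): return np.r_[o[0]+np.cos(a)*p[0]-np.sin(a)*p[1],o[1]+np.sin(a)*p[0]+np.cos(a)*p[1],p[2]]
F=((.5835,.1435),-.1015); C=((.5595,-.0703),-.0986)
def mk(c,im,x,y,w,h,k,out):
    b=cv2.resize(im[y:y+h,x:x+w],None,fx=k,fy=k,interpolation=cv2.INTER_CUBIC)
    def poly(f,pts,col):
        q=[((proj(c,W(*f,p))-[x,y]+.5)*k-.5) for p in pts]
        cv2.polylines(b,[np.int32(np.round(q))],False,col,1,cv2.LINE_AA)
    for sx in(1,-1): poly(F,[(sx*.037,-.057,.035),(sx*.03125,-.040,.035),(sx*.03125,.04,.035)],(0,0,255)); 
    poly(F,[(-.075,-.073,.02),(.075,-.073,.02),(.075,.057,.02),(-.075,.057,.02),(-.075,-.073,.02)],(0,255,255))
    z=.0161
    poly(C,[(.03,-.02,z+.008),(.03,.12,z+.008),(-.03,.12,z+.008),(-.03,-.02,z+.008),(.03,-.02,z+.008)],(255,0,255))
    cv2.imwrite(f'pics/{out}.png',b)
mk(t,im,255,180,80,60,10,'o_t'); mk(s,im2,220,190,120,100,6,'o_s')
E
```

```text
(no output)
```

View pics/o_t.png

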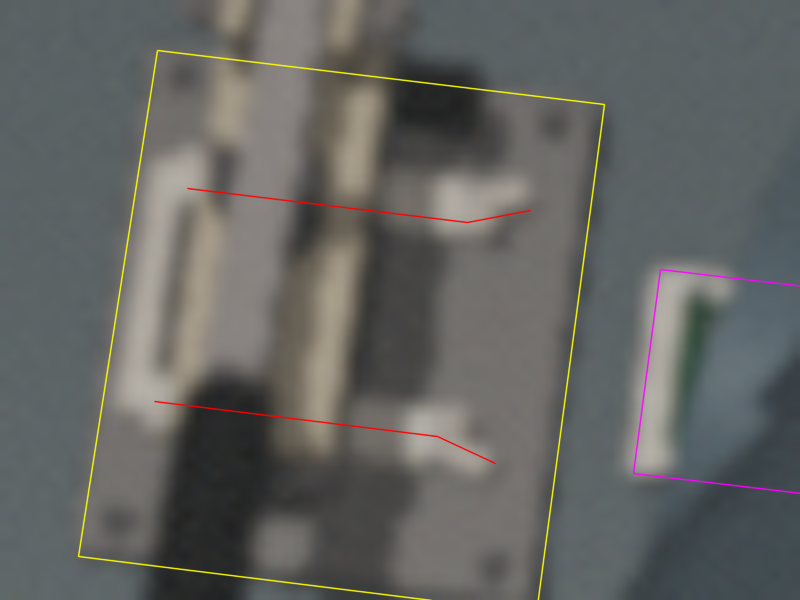

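View pics/o_s.png

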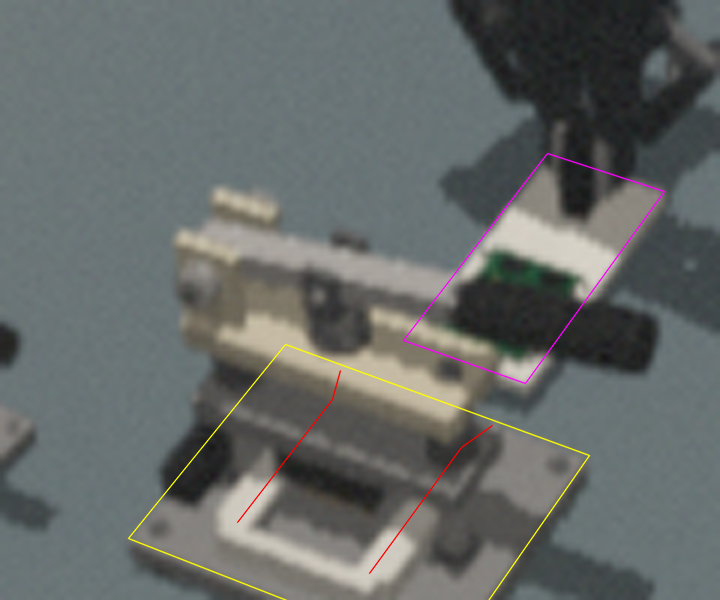

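Emit:
drive_tool:
  deltas:
    - [[0.001, 0, 0.003], -0.001]
    - [[0.0012, 0, 0.0025], -0.001]
    - [[0, 0, 0], 0]
    - [[0, 0, 0], 0]

```text
time_s: 7.45
eef_pos: [0.5641, -0.0714, 0.0418]
eef_rot: [0.004, 0.742, 0.67, -0.005]
wrist_force: [-0.0, 0.3, -1.1]
opening: 0.155
```

```bash
cat >> h.py <<'E'
def loc(F=(.5835,.1435,-.1015)):
    o=st(); d=o['eef_pos'][:2]-F[:2]; a=F[2]; print('local xy',(np.array([[np.cos(a),np.sin(a)],[-np.sin(a),np.cos(a)]])@d).round(4)); return o
E
python3 -c "
from h import *
loc()"
```

```text
t 7.45 pos [ 0.5641 -0.0714  0.0418] yaw_y -0.1013 tilt [-0.003 -0.012 -1.   ] F [-0.   0.3 -1.1] op 0.155 q [-0.33  0.41  1.74 -0.01  0.99 -0.22]
local xy [ 0.0025 -0.2158]
```

Emit:
drive_tool:
  deltas:
    - [[-0.001, 0.005, -0.001], 0]
    - [[0, 0.005, -0.001], 0]
    - [[0, 0, 0], 0]
    - [[0, 0, 0], 0]

```text
time_s: 7.85
eef_pos: [0.5631, -0.0602, 0.04]
eef_rot: [0.004, 0.742, 0.671, -0.005]
wrist_force: [-0.1, -0.0, -2.4]
opening: 0.155
```

```bash
python3 -c "
from h import *
loc()"
```

```text
t 7.85 pos [ 0.5631 -0.0602  0.04  ] yaw_y -0.1009 tilt [-0.002 -0.012 -1.   ] F [-0.1 -0.  -2.4] op 0.155 q [-0.31  0.41  1.75 -0.01  0.98 -0.2 ]
local xy [ 0.0004 -0.2047]
```

Emit:
drive_tool:
  deltas:
    - [[0.0005, 0.006, -0.001], 0]
    - [[0.0005, 0.006, -0.0005], 0]
    - [[0.0005, 0.006, 0], 0]
    - [[0.0005, 0.006, 0], 0]
    - [[0, 0, 0], 0]

```text
time_s: 8.35
eef_pos: [0.565, -0.0336, 0.0381]
eef_rot: [0.003, 0.742, 0.671, -0.005]
wrist_force: [0.2, 0.2, -3.8]
opening: 0.155
```

```bash
python3 -c "
from h import *
loc()"
```

```text
t 8.35 pos [ 0.565  -0.0336  0.0381] yaw_y -0.1007 tilt [-0.003 -0.012 -1.   ] F [ 0.2  0.2 -3.8] op 0.155 q [-0.26  0.41  1.75 -0.01  0.98 -0.15]
local xy [-0.0004 -0.1781]
```

Emit:
drive_tool:
  deltas:
    - [[0.0007, 0.005, 0], 0]
    - [[0.0007, 0.005, 0], 0]
    - [[0.0005, 0.005, 0], 0]
    - [[0, 0, 0], 0]

```text
time_s: 8.75
eef_pos: [0.5672, -0.0172, 0.0382]
eef_rot: [0.004, 0.742, 0.671, -0.005]
wrist_force: [0.4, -0.1, -2.6]
opening: 0.153
```

```bash
python3 -c "
from h import *
loc()
snap('top','t4'); snap('side','s4')
crop('t4',255,180,80,60,10,'t4c'); crop('s4',220,190,120,100,6,'s4c')"
```

```text
t 8.75 pos [ 0.5672 -0.0172  0.0382] yaw_y -0.1005 tilt [-0.003 -0.012 -1.   ] F [ 0.4 -0.1 -2.6] op 0.153 q [-0.23  0.41  1.75 -0.01  0.98 -0.12]
local xy [ 1.000e-04 -1.615e-01]
```

View pics/t4c.png

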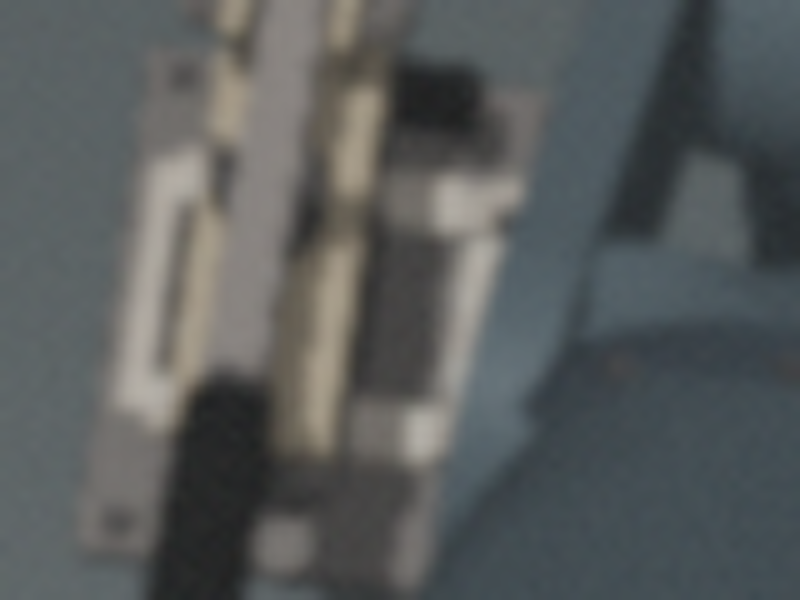

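View pics/s4c.png

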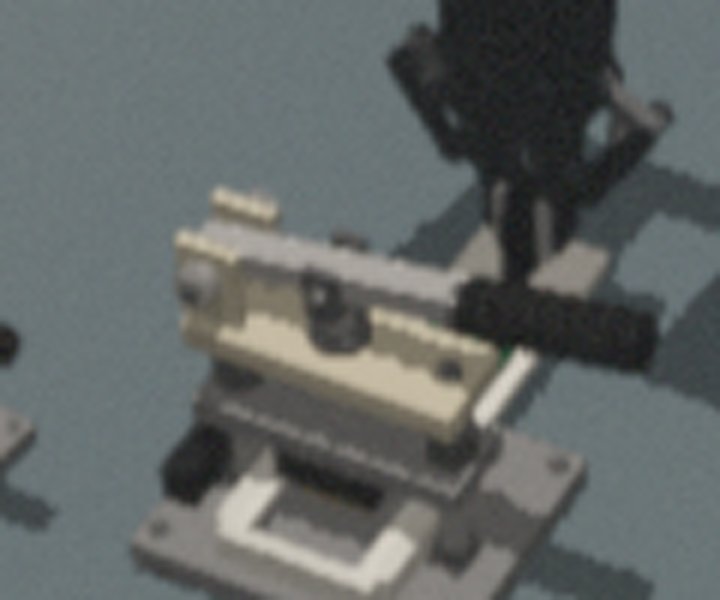

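Emit:
drive_tool:
  deltas:
    - [[0.0005, 0.005, -0.0004], 0]
    - [[0.0005, 0.005, 0], 0]
    - [[0.0005, 0.005, 0], 0]
    - [[0, 0, 0], 0]

```text
time_s: 9.25
eef_pos: [0.5689, -0.0019, 0.0378]
eef_rot: [0.004, 0.742, 0.67, -0.005]
wrist_force: [-0.5, 0.8, -2.9]
opening: 0.15
```

```bash
python3 -c "
from h import *
loc()"
```

```text
t 9.25 pos [ 0.5689 -0.0019  0.0378] yaw_y -0.1016 tilt [-0.002 -0.012 -1.   ] F [-0.5  0.8 -2.9] op 0.15 q [-0.2   0.42  1.74 -0.02  0.98 -0.09]
local xy [ 0.0002 -0.1462]
```

Emit:
drive_tool:
  deltas:
    - [[0.0005, 0.005, 0], 0]
    - [[0.0005, 0.005, 0], 0]
    - [[0.0005, 0.005, 0], 0]
    - [[0.0005, 0.005, 0], 0]
    - [[0, 0, 0], 0]

```text
time_s: 9.75
eef_pos: [0.5711, 0.0201, 0.0378]
eef_rot: [0.004, 0.742, 0.67, -0.005]
wrist_force: [0.1, 0.5, -2.1]
opening: 0.153
```

```bash
python3 -c "
from h import *
loc()"
```

```text
t 9.75 pos [0.5711 0.0201 0.0378] yaw_y -0.1014 tilt [-0.002 -0.012 -1.   ] F [ 0.1  0.5 -2.1] op 0.153 q [-0.17  0.42  1.74 -0.01  0.98 -0.06]
local xy [ 0.0002 -0.124 ]
```

Emit:
drive_tool:
  deltas:
    - [[0.0005, 0.005, 0], 0]
    - [[0.0005, 0.005, 0], 0]
    - [[0.0005, 0.005, 0], 0]
    - [[0.0005, 0.005, 0], 0]
    - [[0.0005, 0.005, 0], 0]
    - [[0, 0, 0], 0]

```text
time_s: 10.35
eef_pos: [0.5739, 0.0474, 0.0378]
eef_rot: [0.004, 0.742, 0.67, -0.005]
wrist_force: [-0.6, -0.6, -2.5]
opening: 0.151
```

```bash
python3 -c "
from h import *
loc()"
```

```text
t 10.35 pos [0.5739 0.0474 0.0378] yaw_y -0.1014 tilt [-0.002 -0.012 -1.   ] F [-0.6 -0.6 -2.5] op 0.151 q [-0.12  0.43  1.72 -0.01  0.99 -0.01]
local xy [ 0.0002 -0.0966]
```

Emit:
drive_tool:
  deltas:
    - [[0.0004, 0.004, 0], 0]
    - [[0.0004, 0.004, 0], 0]
    - [[0.0002, 0.002, 0], 0]
    - [[0, 0, 0], 0]

```text
time_s: 10.75
eef_pos: [0.5751, 0.0582, 0.0378]
eef_rot: [0.004, 0.742, 0.67, -0.005]
wrist_force: [0.3, -0.3, -2.4]
opening: 0.151
```

```bash
python3 -c "
from h import *
loc()"
```

```text
t 10.75 pos [0.5751 0.0582 0.0378] yaw_y -0.1013 tilt [-0.002 -0.012 -1.   ] F [ 0.3 -0.3 -2.4] op 0.151 q [-0.1   0.43  1.72 -0.02  0.99  0.01]
local xy [ 0.0002 -0.0857]
```

Next, small steps until the back stop pushes back.

Emit:
drive_tool:
  deltas:
    - [[0.0002, 0.002, -0.0003], 0]
    - [[0.0001, 0.0015, -0.0003], 0]
    - [[0.0001, 0.001, 0], 0]

```text
time_s: 11.05
eef_pos: [0.5755, 0.0627, 0.0372]
eef_rot: [0.004, 0.742, 0.67, -0.005]
wrist_force: [-0.5, -0.5, -2.8]
opening: 0.151
```

```bash
python3 -c "
from h import *
loc()"
```

```text
t 11.05 pos [0.5755 0.0627 0.0372] yaw_y -0.1016 tilt [-0.002 -0.013 -1.   ] F [-0.5 -0.5 -2.8] op 0.151 q [-0.09  0.44  1.72 -0.02  0.99  0.02]
local xy [ 0.0002 -0.0812]
```

Emit:
drive_tool:
  deltas:
    - [[0.0001, 0.001, -0.0003], 0]
    - [[0.0001, 0.001, 0], 0]

```text
time_s: 11.25
eef_pos: [0.5757, 0.0645, 0.0369]
eef_rot: [0.004, 0.742, 0.67, -0.005]
wrist_force: [-0.7, -4.8, -0.7]
opening: 0.153
```

Emit:
drive_tool:
  deltas:
    - [[0.0001, 0.001, -0.0003], 0]
    - [[0.0001, 0.001, 0], 0]

```text
time_s: 11.45
eef_pos: [0.5758, 0.0645, 0.0369]
eef_rot: [0.005, 0.742, 0.67, -0.007]
wrist_force: [-1.2, -4.8, -0.9]
opening: 0.15
```

Emit:
drive_tool:
  deltas:
    - [[0.0002, 0.002, -0.0003], 0]
    - [[0.0003, 0.003, -0.0003], 0]

```text
time_s: 11.65
eef_pos: [0.5761, 0.0645, 0.0372]
eef_rot: [0.008, 0.742, 0.671, -0.01]
wrist_force: [-6.1, -17.9, 6.3]
opening: 0.147
```

```bash
python3 -c "
from h import *
loc()
snap('top','t5'); snap('side','s5')
crop('t5',255,180,80,60,10,'t5c'); crop('s5',220,190,120,100,6,'s5c')"
```

```text
t 11.65 pos [0.5761 0.0645 0.0372] yaw_y -0.1005 tilt [-0.005 -0.025 -1.   ] F [ -6.1 -17.9   6.3] op 0.147 q [-0.08  0.44  1.71 -0.03  0.99  0.04]
local xy [ 0.0006 -0.0793]
```

View pics/t5c.png

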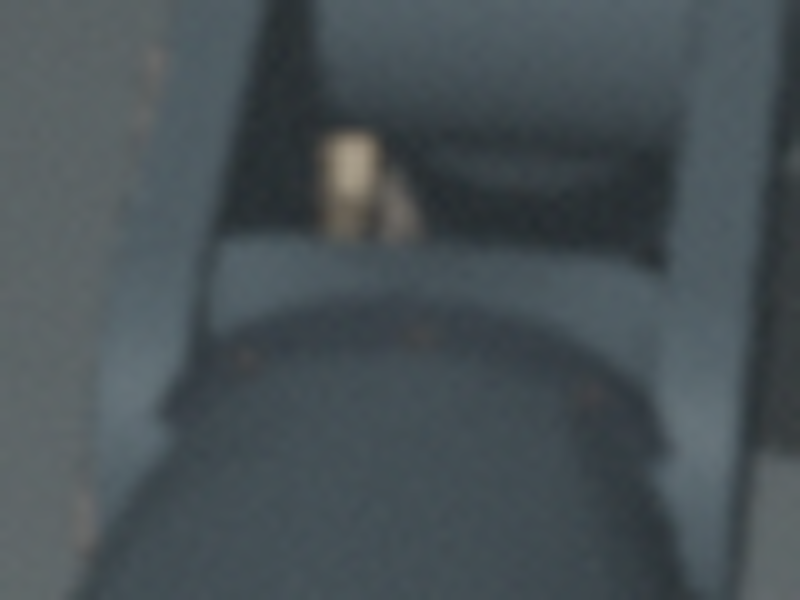

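View pics/s5c.png

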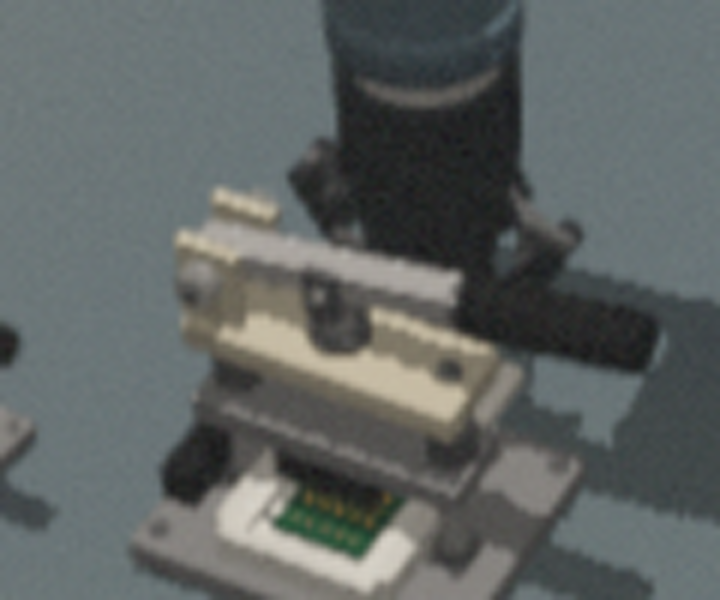

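Emit:
drive_tool:
  deltas:
    - [[0, 0, -0.0005], 0]
    - [[0, 0, -0.0005], 0]

```text
time_s: 11.95
eef_pos: [0.5764, 0.0638, 0.0372]
eef_rot: [0.008, 0.742, 0.67, -0.01]
wrist_force: [-2.1, -1.1, 0.6]
opening: 0.157
```

```bash
python3 -c "
from h import *
loc()"
```

```text
t 11.95 pos [0.5764 0.0638 0.0372] yaw_y -0.1016 tilt [-0.004 -0.024 -1.   ] F [-2.1 -1.1  0.6] op 0.157 q [-0.08  0.44  1.71 -0.03  0.99  0.04]
local xy [ 0.001  -0.0801]
```

Emit:
drive_tool:
  deltas:
    - [[0.0001, 0.001, 0], 0]
    - [[0.0001, 0.0012, 0], 0]

```text
time_s: 12.15
eef_pos: [0.5766, 0.0645, 0.0377]
eef_rot: [0.009, 0.742, 0.67, -0.011]
wrist_force: [-3.1, -10.6, 3.9]
opening: 0.154
```

Emit:
drive_tool:
  deltas:
    - [[0, 0, 0], 0]
    - [[0, 0, 0], 0]
    - [[0, 0, 0], 0]
    - [[0, 0, 0], 0]
    - [[0, 0, 0], 0]
    - [[0, 0, 0], 0]
  gripper: 1

```text
time_s: 12.75
eef_pos: [0.5777, 0.0661, 0.0381]
eef_rot: [0.009, 0.742, 0.671, -0.009]
wrist_force: [0.1, 1.0, -0.2]
opening: 1.0
```

```bash
python3 -c "
from h import *
loc()
"
```

```text
t 12.75 pos [0.5777 0.0661 0.0381] yaw_y -0.1004 tilt [-0.002 -0.026 -1.   ] F [ 0.1  1.  -0.2] op 1.0 q [-0.08  0.44  1.71 -0.03  0.99  0.04]
local xy [ 0.002  -0.0776]
```

Emit:
drive_tool:
  deltas:
    - [[-0.001, 0, 0.01], 0]
    - [[0, -0.001, 0.02], 0]
    - [[0, -0.001, 0.03], 0]
    - [[0, -0.002, 0.03], 0]
    - [[0, -0.01, 0.03], 0]
    - [[0, -0.02, 0.03], 0]
    - [[0, -0.02, 0.03], 0]
    - [[0, 0, 0.02], 0]
    - [[0, 0, 0], 0]
  gripper: 1

```text
time_s: 13.65
eef_pos: [0.5735, 0.0111, 0.2508]
eef_rot: [0.009, 0.741, 0.671, -0.009]
wrist_force: [0.6, -0.2, -0.3]
opening: 1.002
```

```bash
python3 - <<'E'
from h import *
loc()
t,s=snap('top','t6'),snap('side','s6')
crop('t6',255,180,80,60,10,'t6c'); crop('s6',220,190,120,100,6,'s6c')
print(px(cam('top0'),275.5,233.4,.183))
E
```

```text
t 13.65 pos [0.5735 0.0111 0.2508] yaw_y -0.0989 tilt [-0.001 -0.027 -1.   ] F [ 0.6 -0.2 -0.3] op 1.002 q [-0.17  0.16  1.59 -0.03  1.39 -0.07]
local xy [ 0.0035 -0.1328]
[0.4858136  0.15284955 0.183     ]
```

View pics/t6c.png

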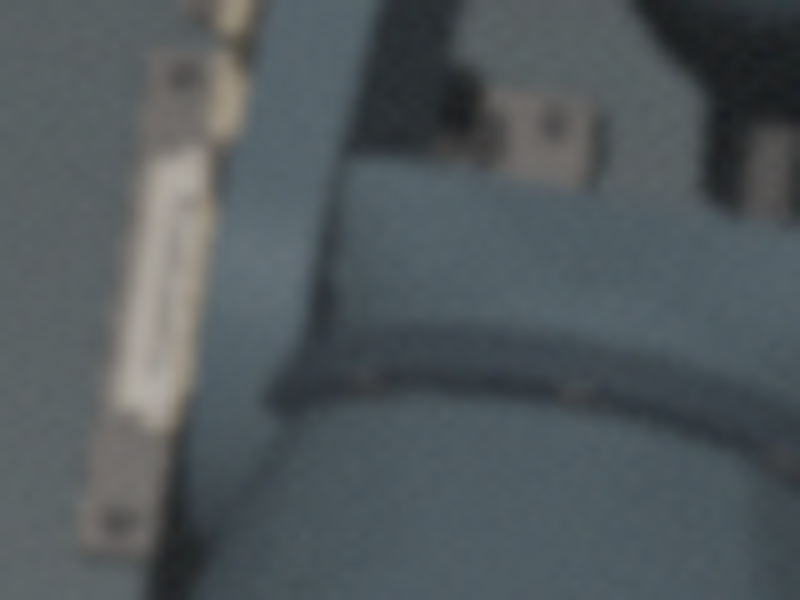

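View pics/s6c.png

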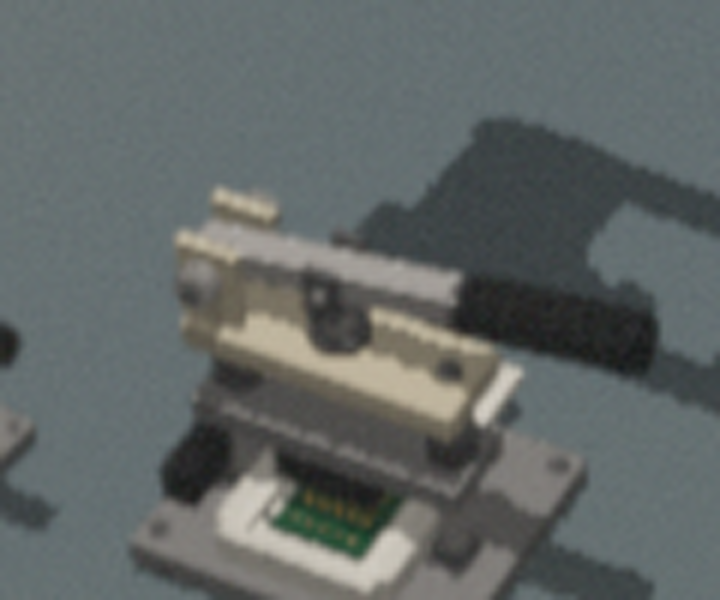

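```bash
python3 - <<'E'
from h import *
def W(o,a,p): return np.r_[o[0]+np.cos(a)*p[0]-np.sin(a)*p[1],o[1]+np.sin(a)*p[0]+np.cos(a)*p[1],p[2]]
s=cam('s6'); T=lambda q:(q-[220,190]+.5)*6-.5
F=((.5835,.1435),-.1015)
im=cv2.imread('pics/s6c.png')
for F,c in ((((.5835,.1435),-.1015),(255,0,255)),(((.5822,.1456),-.1046),(0,255,255))):
  q=[T(proj(s,W(*F,p))) for p in [(.022,.01,.03),(.022,.031,.03),(-.022,.031,.03),(-.022,.01,.03)]]
  print(np.round(q)); cv2.polylines(im,[np.int32(q)],False,c,1,cv2.LINE_AA)
  q=[T(proj(s,W(*F,p))) for p in [(.03,.04,.028),(-.03,.04,.028)]]; cv2.polylines(im,[np.int32(q)],False,c,1,cv2.LINE_AA)
cv2.imwrite('pics/o6.png',cv2.resize(im[420:,80:480],None,fx=2,fy=2))
E
```

```text
[[293. 490.]
 [268. 523.]
 [360. 559.]
 [385. 525.]]
[[294. 494.]
 [268. 527.]
 [361. 563.]
 [386. 529.]]
```

View pics/o6.png

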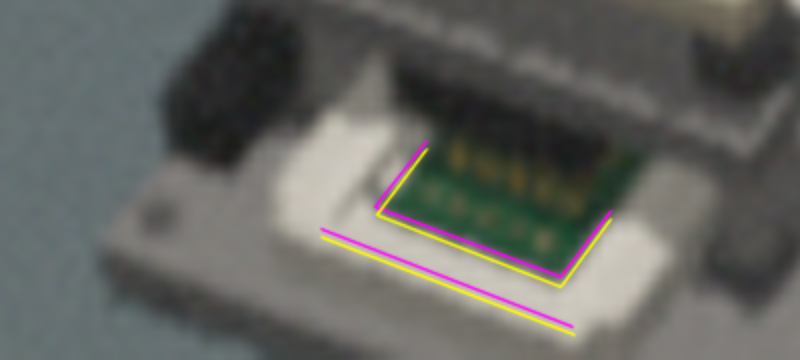

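The side overlay puts the module about where it should be when home. As insurance, I'll nudge the handle from behind with shut fingers before pressing the lever.

Emit:
drive_tool:
  deltas:
    - [[-0.002, 0, -0.01], 0]
    - [[-0.0015, -0.002, -0.03], 0]
    - [[0, 0, -0.04], 0]
    - [[0, 0, -0.04], 0]
    - [[0, 0, -0.04], 0]
    - [[0, 0, -0.02], 0]
    - [[0, 0, -0.01], 0]
    - [[0, 0, 0], 0]
    - [[0, 0, 0], 0]
  gripper: 0

```text
time_s: 14.65
eef_pos: [0.5537, 0.0154, 0.0336]
eef_rot: [-0.002, 0.739, 0.673, -0.018]
wrist_force: [1.1, -0.7, 1.3]
opening: 0.0
```

```bash
python3 - <<'E'
from h import *
loc()
E
```

```text
t 14.65 pos [0.5537 0.0154 0.0336] yaw_y -0.0935 tilt [-0.03  -0.021 -0.999] F [ 1.1 -0.7  1.3] op 0.0 q [-0.17  0.41  1.76 -0.03  0.99 -0.06]
local xy [-0.0167 -0.1305]
```

Emit:
drive_tool:
  deltas:
    - [[0.006, 0, 0.005], 0]
    - [[0.006, 0, 0.005], 0]
    - [[0.002, 0, 0.001], 0]
    - [[0, 0, 0], 0]
    - [[0, 0, 0], 0]

```text
time_s: 15.15
eef_pos: [0.5735, 0.0149, 0.0512]
eef_rot: [0.002, 0.739, 0.673, -0.015]
wrist_force: [0.1, -0.3, -0.3]
opening: -0.0
```

```bash
python3 - <<'E'
from h import *
loc()
E
```

```text
t 15.15 pos [0.5735 0.0149 0.0512] yaw_y -0.0931 tilt [-0.02  -0.023 -1.   ] F [ 0.1 -0.3 -0.3] op -0.0 q [-0.17  0.41  1.71 -0.03  1.03 -0.06]
local xy [ 0.0031 -0.129 ]
```

Emit:
drive_tool:
  deltas:
    - [[-0.001, 0.003, -0.001], 0]
    - [[-0.001, 0.003, -0.001], 0]
    - [[0, 0.003, 0], 0]
    - [[0, 0.003, 0], 0]
    - [[0, 0, 0], 0]

```text
time_s: 15.65
eef_pos: [0.5706, 0.0282, 0.0489]
eef_rot: [0.001, 0.739, 0.673, -0.015]
wrist_force: [-0.2, 0.2, 1.0]
opening: -0.003
```

```bash
python3 - <<'E'
from h import *
loc()
E
```

```text
t 15.65 pos [0.5706 0.0282 0.0489] yaw_y -0.0932 tilt [-0.021 -0.023 -1.   ] F [-0.2  0.2  1. ] op -0.003 q [-0.14  0.41  1.72 -0.03  1.03 -0.04]
local xy [-0.0011 -0.116 ]
```

Emit:
drive_tool:
  deltas:
    - [[0, 0.002, 0], 0]
    - [[0, 0.002, 0], 0]

```text
time_s: 15.85
eef_pos: [0.5705, 0.0324, 0.0487]
eef_rot: [0.001, 0.739, 0.673, -0.015]
wrist_force: [1.3, 0.1, 0.4]
opening: 0.002
```

Emit:
drive_tool:
  deltas:
    - [[0, 0.0015, 0], 0]
    - [[0, 0.0015, 0], 0]

```text
time_s: 16.05
eef_pos: [0.5705, 0.0357, 0.0487]
eef_rot: [0.001, 0.739, 0.673, -0.015]
wrist_force: [-0.9, -0.0, -0.6]
opening: 0.002
```

Emit:
drive_tool:
  deltas:
    - [[0, 0.0015, 0], 0]
    - [[0, 0.0015, 0], 0]

```text
time_s: 16.25
eef_pos: [0.5703, 0.0372, 0.0488]
eef_rot: [0.002, 0.739, 0.674, -0.017]
wrist_force: [-3.0, -9.9, 1.5]
opening: 0.003
```

Emit:
drive_tool:
  deltas:
    - [[0, 0.0015, 0], 0]

```text
time_s: 16.35
eef_pos: [0.57, 0.0372, 0.0488]
eef_rot: [0.003, 0.739, 0.674, -0.018]
wrist_force: [-1.7, -6.8, 1.7]
opening: -0.003
```

Emit:
drive_tool:
  deltas:
    - [[0, -0.01, 0], 0]
    - [[0, -0.015, 0], 0]
    - [[-0.003, -0.01, 0.01], 0]
    - [[-0.003, 0, 0.025], 0]
    - [[-0.003, 0, 0.03], 0]
    - [[-0.003, 0, 0.03], 0]
    - [[-0.003, 0, 0.03], 0]
    - [[-0.003, 0, 0.03], 0]
    - [[0, 0, 0.02], 0]
    - [[0, 0, 0], 0]

```text
time_s: 17.35
eef_pos: [0.5485, -0.0064, 0.2347]
eef_rot: [0.003, 0.741, 0.672, -0.017]
wrist_force: [0.8, 0.1, 0.4]
opening: -0.0
```

```bash
python3 - <<'E'
from h import *
loc(); st(.488,.153,-.1015)
E
```

```text
t 17.35 pos [ 0.5485 -0.0064  0.2347] yaw_y -0.0983 tilt [-0.021 -0.027 -0.999] F [0.8 0.1 0.4] op -0.0 q [-0.21  0.13  1.65 -0.03  1.37 -0.11]
local xy [-0.0196 -0.1527]
t 17.35 pos [ 0.5485 -0.0064  0.2347] yaw_y -0.0983 tilt [-0.021 -0.027 -0.999] F [0.8 0.1 0.4] op -0.0 q [-0.21  0.13  1.65 -0.03  1.37 -0.11]
need [-0.0605  0.1594] turn -0.0032
```

Emit:
drive_tool:
  deltas:
    - [[-0.006, 0.016, 0], 0]
    - [[-0.007, 0.02, 0], 0]
    - [[-0.007, 0.02, 0], 0]
    - [[-0.007, 0.02, 0], 0]
    - [[-0.007, 0.02, 0], 0]
    - [[-0.007, 0.02, 0], 0]
    - [[-0.007, 0.018, 0], 0]
    - [[-0.005, 0.012, 0], 0]
    - [[0, 0, 0], 0]

```text
time_s: 18.25
eef_pos: [0.4839, 0.147, 0.2247]
eef_rot: [-0.004, 0.742, 0.67, -0.022]
wrist_force: [-0.1, 0.1, -0.1]
opening: 0.002
```

```bash
python3 - <<'E'
from h import *
loc(); st(.488,.153,-.1015)
E
```

```text
t 18.25 pos [0.4839 0.147  0.2247] yaw_y -0.1016 tilt [-0.037 -0.024 -0.999] F [-0.1  0.1 -0.1] op 0.002 q [ 0.07  0.06  1.75 -0.02  1.37  0.18]
local xy [-0.0994 -0.0066]
t 18.25 pos [0.4839 0.147  0.2247] yaw_y -0.1016 tilt [-0.037 -0.024 -0.999] F [-0.1  0.1 -0.1] op 0.002 q [ 0.07  0.06  1.75 -0.02  1.37  0.18]
need [0.0041 0.006 ] turn 0.0001
```

Emit:
drive_tool:
  deltas:
    - [[0.002, 0.003, -0.006], 0]
    - [[0.002, 0.003, -0.008], 0]
    - [[0, 0, -0.006], 0]
    - [[0, 0, -0.003], 0]
    - [[0, 0, 0], 0]

```text
time_s: 18.75
eef_pos: [0.4881, 0.1515, 0.1978]
eef_rot: [-0.004, 0.742, 0.67, -0.023]
wrist_force: [0.2, 0.6, -0.3]
opening: -0.001
```

```bash
python3 - <<'E'
from h import *
loc(); st(.488,.153,-.1015)
snap('side','s7'); crop('s7',220,170,130,110,6,'s7c')
E
```

```text
t 18.75 pos [0.4881 0.1515 0.1978] yaw_y -0.1036 tilt [-0.04  -0.024 -0.999] F [ 0.2  0.6 -0.3] op -0.001 q [ 0.08  0.1   1.76 -0.02  1.31  0.19]
local xy [-0.0957 -0.0017]
t 18.75 pos [0.4881 0.1515 0.1978] yaw_y -0.1036 tilt [-0.04  -0.024 -0.999] F [ 0.2  0.6 -0.3] op -0.001 q [ 0.08  0.1   1.76 -0.02  1.31  0.19]
need [-0.0001  0.0015] turn 0.0021
```

View pics/s7c.png

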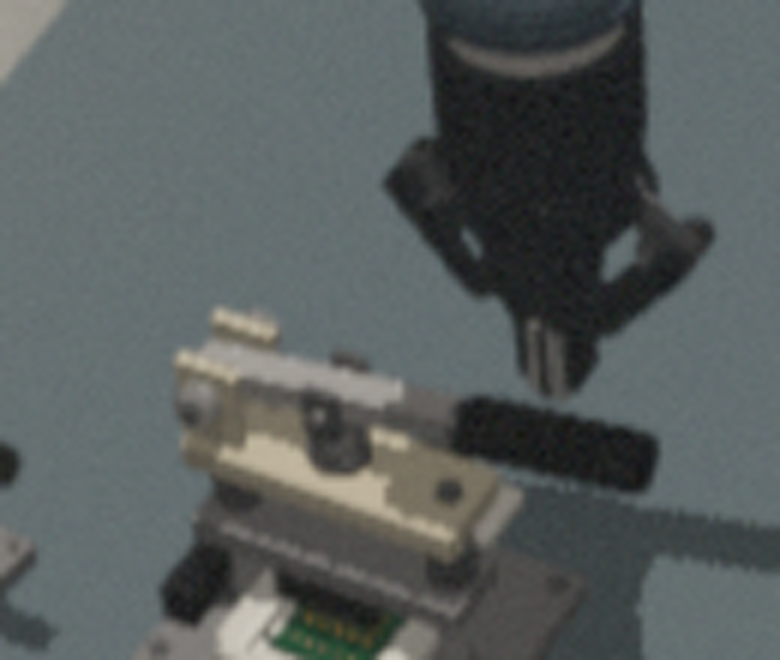

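Emit:
drive_tool:
  deltas:
    - [[0, 0.001, -0.004], 0]
    - [[0, 0.0005, -0.004], 0]
    - [[0, 0, -0.003], 0]

```text
time_s: 19.1
eef_pos: [0.4891, 0.1526, 0.1872]
eef_rot: [-0.004, 0.743, 0.669, -0.022]
wrist_force: [0.3, -0.6, -0.6]
opening: 0.002
```

Emit:
drive_tool:
  deltas:
    - [[0, 0, -0.002], 0]
    - [[0, 0, -0.002], 0]
    - [[0, 0, -0.002], 0]

```text
time_s: 19.4
eef_pos: [0.4889, 0.1528, 0.181]
eef_rot: [-0.004, 0.743, 0.669, -0.022]
wrist_force: [-0.7, -0.6, 3.9]
opening: 0.003
```

```bash
python3 - <<'E'
from h import *
loc()
E
```

```text
t 19.4 pos [0.4889 0.1528 0.181 ] yaw_y -0.1043 tilt [-0.038 -0.024 -0.999] F [-0.7 -0.6  3.9] op 0.003 q [ 0.08  0.12  1.78 -0.02  1.28  0.19]
local xy [-0.095  -0.0004]
```

Emit:
drive_tool:
  deltas:
    - [[0, 0, -0.002], 0]
    - [[0, 0, -0.003], 0]
    - [[0, 0, -0.003], 0]
    - [[0, 0, -0.003], 0]
    - [[0, 0, -0.003], 0]

```text
time_s: 19.9
eef_pos: [0.4885, 0.1531, 0.1675]
eef_rot: [-0.004, 0.743, 0.669, -0.022]
wrist_force: [-2.9, 0.8, 6.9]
opening: 0.0
```

```bash
python3 - <<'E'
from h import *
loc()
E
```

```text
t 19.9 pos [0.4885 0.1531 0.1675] yaw_y -0.1039 tilt [-0.039 -0.024 -0.999] F [-2.9  0.8  6.9] op 0.0 q [ 0.08  0.14  1.79 -0.02  1.25  0.2 ]
local xy [-0.0955 -0.0001]
```

Emit:
drive_tool:
  deltas:
    - [[0, 0, -0.003], 0]
    - [[0, 0, -0.003], 0]
    - [[0, 0, -0.003], 0]
    - [[0, 0, -0.002], 0]

```text
time_s: 20.3
eef_pos: [0.4877, 0.1532, 0.1571]
eef_rot: [-0.004, 0.742, 0.67, -0.023]
wrist_force: [-4.5, -0.0, 10.4]
opening: -0.003
```

```bash
python3 - <<'E'
from h import *
loc()
E
```

```text
t 20.3 pos [0.4877 0.1532 0.1571] yaw_y -0.1035 tilt [-0.04  -0.024 -0.999] F [-4.5 -0.  10.4] op -0.003 q [ 0.09  0.15  1.8  -0.02  1.23  0.2 ]
local xy [-0.0963 -0.0001]
```

Emit:
drive_tool:
  deltas:
    - [[0, 0, -0.002], 0]
    - [[0, 0, -0.002], 0]

```text
time_s: 20.5
eef_pos: [0.4875, 0.1532, 0.1541]
eef_rot: [-0.004, 0.742, 0.67, -0.023]
wrist_force: [-5.4, -0.5, 11.2]
opening: 0.003
```

```bash
python3 - <<'E'
from h import *
import time
loc()
snap('side','s8'); crop('s8',220,170,130,110,6,'s8c'); loc()
snap('top','t8'); loc(); 
E
```

```text
t 20.5 pos [0.4875 0.1532 0.1541] yaw_y -0.1032 tilt [-0.041 -0.025 -0.999] F [-5.4 -0.5 11.2] op 0.003 q [ 0.09  0.16  1.8  -0.02  1.23  0.2 ]
local xy [-0.0965 -0.0001]
t 20.55 pos [0.4875 0.1532 0.1539] yaw_y -0.1033 tilt [-0.041 -0.025 -0.999] F [-4.6 -0.8 10.3] op -0.002 q [ 0.09  0.16  1.8  -0.02  1.23  0.2 ]
local xy [-0.0965 -0.0001]
t 20.6 pos [0.4875 0.1532 0.154 ] yaw_y -0.1032 tilt [-0.041 -0.025 -0.999] F [-4.8 -0.8 10.2] op 0.0 q [ 0.09  0.16  1.8  -0.02  1.23  0.2 ]
local xy [-0.0964 -0.0001]
```

View pics/s8c.png

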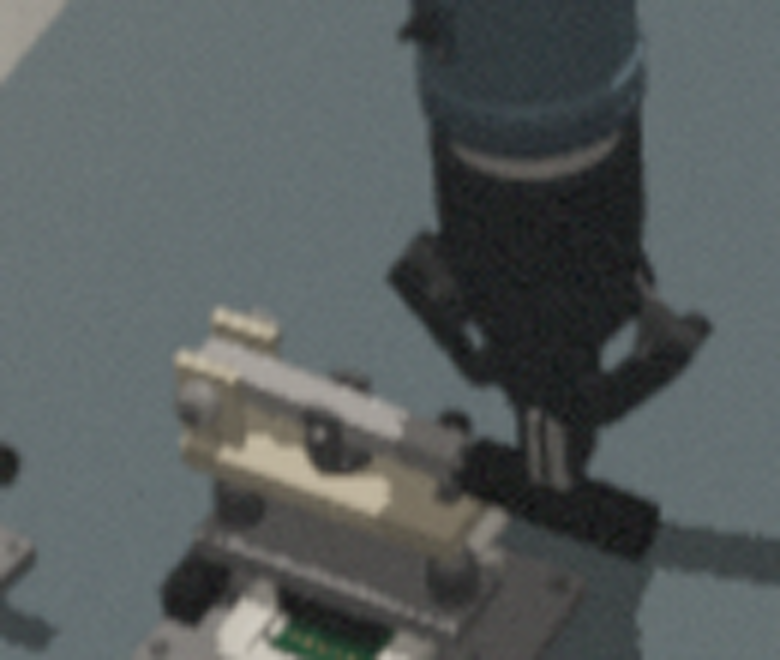

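```bash
python3 - <<'E'
from h import *
F=((.5835,.1435),-.1015)
def W(p,o=F[0],a=F[1]): return np.r_[o[0]+np.cos(a)*p[0]-np.sin(a)*p[1],o[1]+np.sin(a)*p[0]+np.cos(a)*p[1],p[2]]
def ax(r,off,th):
    b=np.arctan2(.022,.146)-th
    return W((.05-r*np.cos(b)+off*-np.sin(b)*-1*-1, 0, .148+r*np.sin(b)+off*np.cos(b)))
out=[]
for f,ths in(('s7',[0]),('s8',[.17,.20,.23])):
    c=cam(f); im=cv2.imread(f'pics/{f}.png')[220:280,290:340]; k=14
    b=cv2.resize(im,None,fx=k,fy=k,interpolation=cv2.INTER_CUBIC); b=cv2.convertScaleAbs(b,alpha=1.8)
    for th,col in zip(ths,[(0,255,255),(255,0,255),(0,255,0)]):
        for y in (0,):
            q=np.array([(proj(c,ax(r,0,th))-[290,220]+.5)*k-.5 for r in(.1086,.1866)]); cv2.polylines(b,[np.int32(q)],False,col,1,cv2.LINE_AA); print(f,th,q.round(0).tolist())
    out.append(cv2.resize(b,(390,468)))
cv2.imwrite('pics/o8.png',np.hstack(out))
E
```

```text
s7 0 [[106.0, 285.0], [524.0, 381.0]]
s8 0.17 [[114.0, 367.0], [533.0, 523.0]]
s8 0.2 [[114.0, 381.0], [531.0, 546.0]]
s8 0.23 [[113.0, 394.0], [529.0, 569.0]]
```

View pics/o8.png

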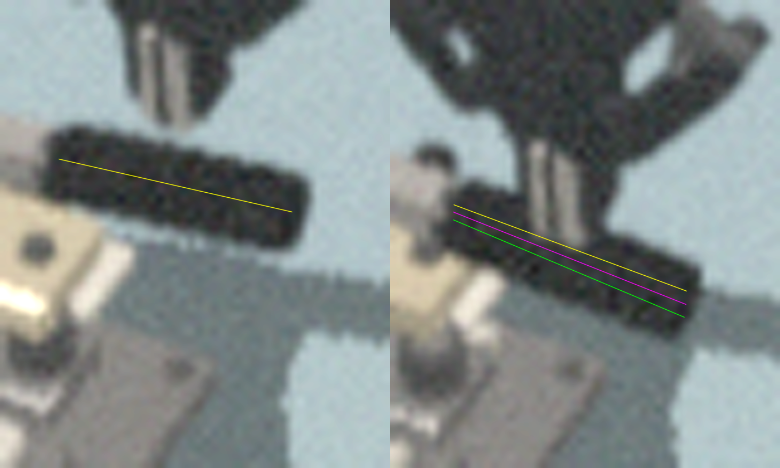

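Emit:
drive_tool:
  deltas:
    - [[0, 0, -0.0012], 0]

```text
time_s: 20.7
eef_pos: [0.4875, 0.1532, 0.1535]
eef_rot: [-0.004, 0.742, 0.67, -0.023]
wrist_force: [-5.1, -0.5, 10.5]
opening: -0.0
```

```bash
python3 - <<'E'
from h import *
for i in range(8):
    camera('top'); o=get_obs(); print(round(o['time_s'],2),o['eef_pos'].round(4),o['wrist_force'].round(1))
c=snap('side','s9'); crop('s9',220,170,130,110,6,'s9c')
E
```

```text
20.75 [0.4875 0.1532 0.1534] [-5.6  0.2  9.7]
20.8 [0.4875 0.1532 0.1534] [-5.2 -0.1 10.6]
20.85 [0.4875 0.1532 0.1535] [-4.6 -0.3 10.7]
20.9 [0.4875 0.1532 0.1535] [-5.5 -0.4 10.4]
20.95 [0.4875 0.1532 0.1535] [-4.2 -0.1 10.3]
21.0 [0.4875 0.1532 0.1535] [-4.3 -1.6 10.6]
21.05 [0.4875 0.1532 0.1535] [-5.5 -0.6 10.4]
21.1 [0.4875 0.1532 0.1535] [-4.9 -0.5 10.4]
```

View pics/s9c.png

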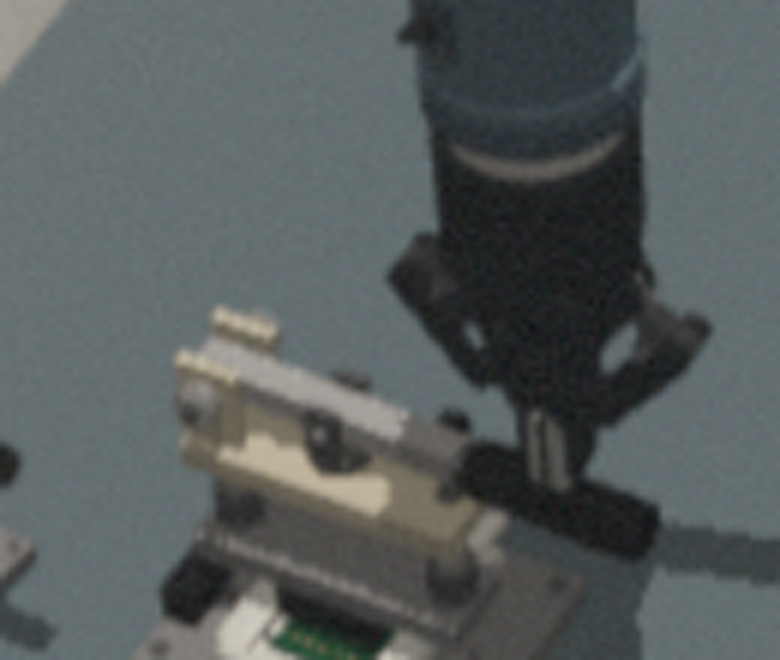

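The lever is holding steady at about two thirds: tip at 0.1535 m, about 10.5 N. The carrier is still home, so I'm handing in.

```bash
python3 -c "
from bench import hand_in
print(hand_in())"
```

```text
the job is handed in; nothing more can be done
None
```

The job is handed in: the carrier is home in the larger contactor and the lever was held steady at about two thirds when I handed in at about 21 s of the 58 s allowed. There was no verdict to read.

- **Carrier:** I took the farthest of the three look-alikes, about 0.60 m from the base, and slid it in module end first with the lever up. The back stop stopped it: force rose to 18 N and the carrier stopped advancing. After letting go I nudged the handle from behind with shut fingers; it met about 10 N straight away. The side picture put the module within about 1 mm of its home position.
- **Lever:** I pressed the handgrip with shut fingers and never got near the bottom stop. My last checks:
  - **Position:** the fingertip was at 153.5 mm, where I worked out two thirds to be.
  - **Angle:** an image overlay gave about 0.19–0.20 rad, taken before a final 0.5 mm press.
  - **Force:** about 10.5 N, slightly under the nominal 11 N.
  - **Steadiness:** position did not change by more than 0.1 mm over the last 0.4 s.
- **Disagreements:** there is a steady sideways friction of about 5 N on the handgrip, and the tool leans about 2–3°. The tool also strayed 17 mm sideways during the fast descent before the nudge; forces stayed under 2 N, so I saw no sign of contact.
- **Bystanders:** I did not go near the tray, knob or jar, but did not check their positions again at the end.

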